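# Open the spatter guard and hold a pipe coupon in a ratchet squeeze clamp

### The arm

A 6-joint arm with a two-finger parallel gripper is mounted at the origin on the work surface. World frame = base frame: x ahead of the robot, y to its left, z up, the work surface at z = 0. Lengths are in m, angles in rad, forces in N, time in s.
With the tool pointing down it reaches from about 0.4 to 0.925 m from the base axis. Payload 12.5 kg.
Tool frame: the origin (TCP) lies on the centre line of the jaws, within the pads' length; the fingertips stand 19 mm ahead of it and the grasp point (between the pads) is the TCP; x points along the fingers, y is the direction in which the jaws open and shut, and the axes are right-handed (so a half turn about x gives the same grasp; the last joint's range is limited). The gripper opens to 95 mm and grips with 3 to 60 N. Pads are 20 mm wide; open, the fingers measure 119 mm over their backs; the gripper's body (75 mm by 180 mm) begins 59 mm behind the grasp point.
Start: joints at [-1.358, 0.491, 1.559, -0, 1.092, -0.106], TCP at [0.196, -0.594, 0.234] pointing down, gripper open.
Joint ranges: [-3.1, 3.1], [-0.84, 2.19], [0.05, 2.79], [-1.13, 4.28], [0.06, 2.93], [-2.69, 2.69]. Speed limits (rad/s): [2.22, 2.22, 2.79, 3.14, 3.14, 3.14].

### API

Orientations are given as a 3x3 rotation matrix whose columns are the frame's x, y, z axes.
In Python, from rig import * gives the robot as it stands. The module is installed in compiled form; this text tells all that it offers.
- The arm moves only by the shell command python3 -m handwheel 'ROWS'. ROWS is JSON, a list of rows, each an object of numbers: "tx", "ty", "tz": the shift along the world's x, y, z as a fraction of full scale; "yaw": the turn about the world's z as a fraction of full scale; "hand": the closure in counts, from 0 (fully open) to 255 (shut). A call has 1 to 20 rows; each row is the pose to reach, as a shift and turn from the pose measured when the call began, turning the shorter way round; what a row does not reach only later rows make up. Full scale, the value 1, is 0.2 m for a shift and 2 pi rad for a turn. A row lasts 1/10 s, in which the tool goes at most 50 mm and 8.59 degrees, less where a joint would pass 70% of its speed; a pose out of reach is approached as far as the arm can. A call with a number of a shift or a turn outside -1 to 1 is refused whole. A call with a gripper value outside its range is refused whole. The fingers move at their own pace and stop on an object; the grip force is fixed at half the most. Time passes only in rows, so rows that repeat a pose let the fingers close. It gives the time, the measured TCP pose, the force and the opening at its end, in the units of the state.
- get_obs(): the state, without advancing time (a new reading comes with each control period).
- camera(name): name is "scene" or "side" or "wrist"; returns (picture, depth): 400x640x3 uint8, red, green, blue; 400x640 float32, m along the optical axis (not along the pixel's ray), 0 where there is no reading.
- camera_params(name): a dict with "fx", "fy", "cx", "cy" (pixels), "R" (3x3) and "t" (3): a world point X has camera coordinates R X + t; the wrist camera has in their place "T_tool_cam" (4x4, takes a point from camera to tool coordinates, whose origin is the TCP and whose axes are the tool frame's). Camera axes: x right, y down, z forward; pixel columns grow to the right and rows downward; lengths in m; the calibration is good to about 2 mm. A picture is of the moment at which its call begins: read the wrist's pose just before it. camera_params takes no time and is no camera call.
- job_done(): hands the job in, once; it reports no verdict.
The state is a dict: "clock": time; "joint_pos": joint angles; "dq": joint speeds; "joint_torque": joint torques, N m; "eef_pos": TCP position; "ee_rot": TCP orientation; "contact_force": force on the tool from outside, world axes, zero at the start; "torque": the same for the moment, N m; "grip_width": opening from 0.0 (shut) to 1.0 (fully open).
Only numpy, scipy, OpenCV 4.12 (cv2) and the standard library are available. Lean on these libraries where they do the work, as an engineer would, in place of code of your own. Each camera call takes 0.05 s, during which the arm holds its last target.

### The job

At the welding bench, swing the amber spatter guard with the red handle wide open, to about a right angle. Then pump the two orange squeeze levers of the ratchet clamp, so that the jaw advances, seats the pipe coupon in the V-stop and its yellow-stemmed pad is pressed about half-way in, never to its stop, which would crush the coupon. Finish while still squeezing the levers to hold that pressure, work the jaw only by its levers, do not touch the coupon, and leave the other things on the bench where they are.

Things in the scene. Friction and masses are not known exactly. Their poses are not given: they have to be found in the camera images.
- fixture: Blue clamp fixture bolted to the bench, plate 180 (x) x 370 (y) x 12 mm. Origin on the bench, 15 mm in -y of the plate's centre. -x is its front (towards the robot, where the guard is); +y runs along the clamp bar from the V-stop to the levers. Bar axis at x = 20, z = 50 mm. Levers' housing: y = 70 to 200, x = -6 to 46, up to z = 84 mm. The toothed bar may stick out to y = 270, below z = 65 mm.
- vee_seat (a point): Fixed point on the plate's top, 12 mm above the bench, under the axis of a coupon that is fully seated in the V-stop (x = 20, y = -90 mm in the fixture's frame). The steel 90 degree V-stop is 75 mm tall and opens to the fixture's +y.
- guard_handle (a point): Grip point on the guard's red upright handle: a vertical round bar, 14 mm diameter, free rounded top 32 mm above this point, lower end 40 mm below it, where it bends to the guard. It stands 48 mm in front of the guard's mid-plane, 170 mm above the bench; the guard's top edge is at 187 mm. Grip it from above.
- guard_hinge (a point): Point on the guard's vertical hinge axis, 100 mm above the bench, at x = -55, y = -160 mm in the fixture's frame. The handle point is 134 mm from this axis.
- guard (a joint): Angle of the amber spatter guard (150 wide x 163 tall x 12 mm, 0.6 kg), rad: 0 shut (parallel to the fixture's y axis, in front of the coupon), growing counter-clockwise seen from above as it swings towards the robot, up to 1.7. It starts at 0 to 0.25, drags lightly (under 2 N at the handle) and stays where it is left.
- squeeze_mid (a point): Fixed point mid-way between the two orange squeeze levers, 145 mm above the bench; close on them from above along the fixture's y. They are upright blades 26 wide (x), 12 thick (y), from z = 90 to 170 mm. Outer faces 66 mm apart at rest (33 mm either side); linked, both move inwards equally, to 38 mm apart. Springs open them when let go.
- trigger (a joint): Inward travel of each lever, m: 0 at rest, 0.014 fully squeezed (outer width = 0.066 - 2 x value). Ratchet, teeth 12 mm apart: squeezing advances the jaw as much as the outer width shrinks, after up to 12 mm of slack; while the levers open the jaw stays. A full pump gives 16 to 30 mm, mostly 24. Takes 4 to 7 N on each lever, up to 10 N more as the pad is pressed.
- clamp_jaw: Orange sliding jaw, 44 (x) x 16 (y) x 56 mm, on a toothed steel bar; origin in the jaw 50 mm above the bench on the bar axis. It slides along the fixture's -y towards the coupon, pushed only by the ratchet, and stays by friction of about 2.5 N.
- clamp_pad (a joint): How far the sprung pad is pushed back into the jaw, in m: 0 free, 0.018 at its stop. Its spring gives 0.55 N per mm. When the levers are released the jaw slips back until 0.002 to 0.0045 m remains.
- pad_face (a point): Centre of the pad's flat front face (black disc of 38 mm diameter, on a yellow stem), 50 mm above the bench; the face looks to the fixture's -y. It stands 30 mm in front of the jaw when free. It starts 40 to 78 mm clear of the coupon.
- coupon: Loose steel pipe coupon standing on the fixture's plate between the pad and the V-stop: diameter 60, height 70 mm, about 0.35 kg; origin at the centre of its underside. It starts 3 to 13 mm short of being seated; the pad pushes it home with 1 to 3 N.
- pipe_short: Bystander: short pipe, diameter 90, height 75 mm; origin under its centre.
- pipe_tall: Bystander: pipe, diameter 76, height 110 mm; origin under its centre.
- square: Bystander: combination square with yellow head, flat on the bench, blade 300 x 26 mm along its x (from -130 to +170 mm of the origin), head 100 mm long.
- wire_brush: Bystander: wire brush with wooden handle, lying along its x.
- chip_hammer: Bystander: hammer lying along its x.
- spray_can: Bystander: standing spray can, diameter 60, height 160 mm; origin under its centre.
- soapstone: Bystander: white soapstone stick 12 x 100 x 8 mm lying on the back of the fixture's plate.

How it is judged:
On the way, in this order (a step that is already met when the one before it is completed fails the run):
1. the guard has been swung open, past 65 degrees (value of joint guard above 1.15 rad), for 0.2 s.
2. the jaw has been pumped up until its pad presses the coupon (value of joint clamp_pad above 0.003 m and value of joint trigger above 0.001 m), for 0.1 s.
At the end, for the whole second after the job is handed in: The guard is still open (over 63 degrees); the coupon stands upright within 6 mm of fully seated in the V-stop; the pad is pressed in 6 to 14 mm of its 18 mm (3.3 to 7.7 N) and the robot still squeezes the levers (at least 1 mm in, finger force over 2 N), all steady through the last second (value of joint guard above 1.1 rad and value of joint clamp_pad between 0.006 and 0.014 m and value of joint trigger above 0.001 m and contact force between the fingers and fixture above 2 N and y of coupon in the frame of fixture between -0.096 and -0.084 m and x of coupon in the frame of fixture between 0.014 and 0.026 m and angle between coupon's own z axis and vertical below 0.08 rad and linear speed of coupon below 0.01 m/s); the arm keeps its last pose, push and grip.
It fails at once if the coupon is crushed: the pad is pressed over 16.5 mm, practically to its stop (value of joint clamp_pad above 0.0165 m).
It fails at once if the jaw or pad is pushed directly instead of by the levers (contact force between any of the arm, the fingers and clamp_jaw above 3 N).
It fails at once if the coupon is handled by the robot (contact force between any of the fingers, the arm and coupon above 2 N).
It fails at once if a bystander is moved by more than 30 mm (distance of any of pipe_short, pipe_tall, square, wire_brush, chip_hammer, spray_can, soapstone from where it was at the start of the episode above 0.03 m).
It also fails if it takes over 61 s, if anything falls off the work surface, if the arm or the gripper's body presses on something with over 40 N, if the wrist force passes 120 N, or if a joint passes its speed limit or range.

## Working session

There is one attempt and no reset: what is moved stays moved. The work goes in short steps, Python scripts to look and compute and a shell command to move; the robot and the scene stay as the last step left them, time stands still between calls to the robot, and variables do not carry over. Pictures are saved under pics/ and viewed, and the job is handed in when it is done.

```bash
mkdir -p pics
python3 - <<'E'
from rig import *
import cv2,numpy as np
o=get_obs();print({k:np.round(v,3).tolist() for k,v in o.items()})
for n in ["scene","side","wrist"]:
    p,d=camera(n);cv2.imwrite(f"pics/{n}0.png",p[:,:,::-1]);np.savez(f"{n}0.npz",p=p,d=d)
    print(n,{k:np.round(v,3).tolist() for k,v in camera_params(n).items()})
E
```

```text
{'clock': 0.0, 'joint_pos': [-1.358, 0.492, 1.559, 0.0, 1.092, -0.106], 'dq': [-0.001, -0.0, 0.001, 0.0, -0.0, 0.0], 'joint_torque': [-0.0, -61.265, -25.819, 0.069, 0.048, -0.0], 'eef_pos': [0.196, -0.593, 0.233], 'ee_rot': [[-0.0, 0.313, -0.95], [0.001, -0.95, -0.313], [-1.0, -0.001, -0.0]], 'contact_force': [-0.242, -0.374, 0.461], 'torque': [0.061, -0.015, -0.007], 'grip_width': 0.997}
scene {'fx': 473.819, 'fy': 473.819, 'cx': 316.721, 'cy': 205.02, 'R': [[0.457, 0.889, -0.007], [0.725, -0.377, -0.577], [-0.516, 0.259, -0.817]], 't': [-0.22, -0.32, 1.677]}
side {'fx': 372.318, 'fy': 372.318, 'cx': 316.829, 'cy': 196.546, 'R': [[-0.792, -0.611, 0.01], [-0.371, 0.468, -0.802], [0.485, -0.639, -0.597]], 't': [0.41, 0.312, 0.986]}
wrist {'fx': 303.459, 'fy': 303.459, 'cx': 322.267, 'cy': 196.473, 'T_tool_cam': [[0.002, -0.239, 0.971, -0.15], [1.0, -0.0, -0.002, -0.0], [0.001, 0.971, 0.239, -0.066], [0.0, 0.0, 0.0, 1.0]]}
```

View pics/scene0.png

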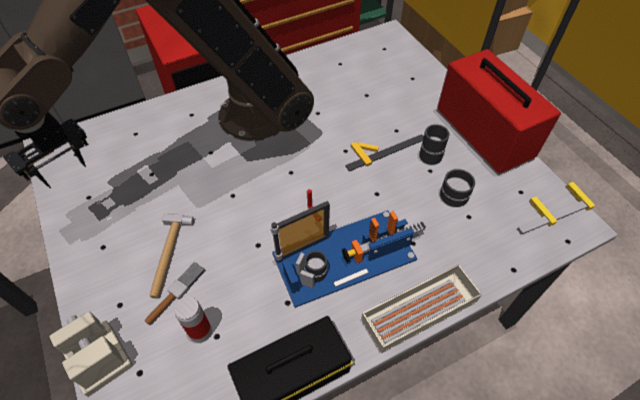

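View pics/side0.png

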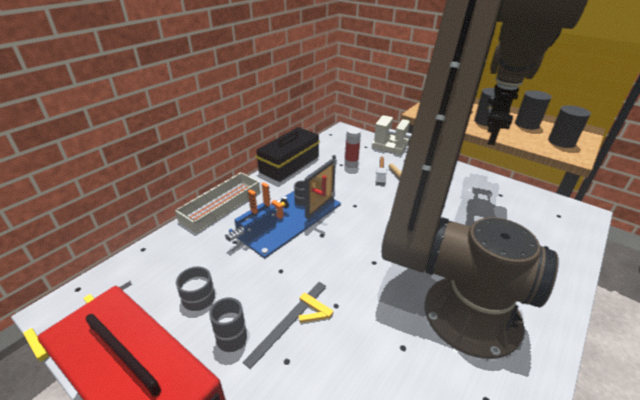

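View pics/wrist0.png

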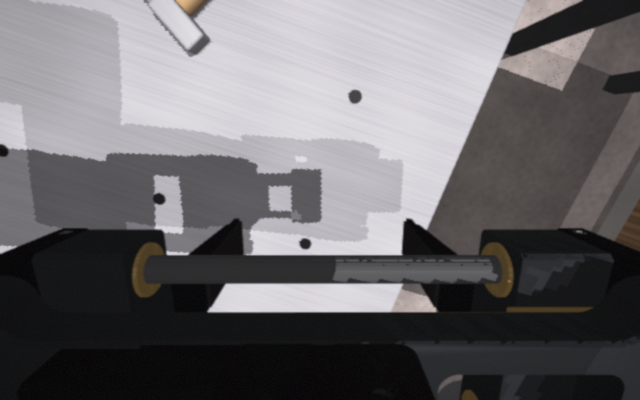

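The scene view shows the fixture at about (345,255), with the red handle at (310,197) and the levers at (375,230) and (393,222). The robot is parked at the left, with the hammer and brush far from the fixture. Next I'll enlarge the crop and measure.

```bash
cat > h.py <<'E'
import numpy as np,cv2
from rig import *
def cloud(n,d,cp=None):
    cp=cp or camera_params(n);v,u=np.mgrid[0:400,0:640]
    c=np.stack([(u-cp['cx'])/cp['fx']*d,(v-cp['cy'])/cp['fy']*d,d],-1)
    return (c-cp['t'])@cp['R']   # R^T (c-t)
def wcloud(d,o):
    cp=camera_params('wrist');v,u=np.mgrid[0:400,0:640]
    c=np.stack([(u-cp['cx'])/cp['fx']*d,(v-cp['cy'])/cp['fy']*d,d],-1)
    T=np.array(cp['T_tool_cam']);t=c@T[:3,:3].T+T[:3,3]
    return t@np.array(o['ee_rot']).T+np.array(o['eef_pos'])
E
python3 - <<'E'
from h import *
for n,r in [("scene",(180,310,250,450)),("side",(150,260,220,350))]:
    z=np.load(f"{n}0.npz");p,d=z['p'],z['d'];X=cloud(n,d)
    a=p.astype(int);R,G,B=a[...,0],a[...,1],a[...,2]
    m=(B>1.7*R)&(B>60)&(d>0)&(np.abs(X[...,2]-0.012)<.006)
    yy,xx=np.where(m);print(n,m.sum(),xx.min(),xx.max(),yy.min(),yy.max())
    q=X[m][:,:2].astype(np.float32)
    rect=cv2.minAreaRect(q);print(rect);print(cv2.boxPoints(rect),np.median(X[m][:,2]))
    for nm,mm in [("orange",(R>150)&(G<130)&(G>50)&(B<70)&(X[...,2]>.086)&(X[...,2]<.2)),("red",(R>110)&(G<45)&(B<50)&(X[...,2]>.12)&(X[...,2]<.23))]:
        r0,r1,c0,c1=r;k=np.zeros_like(mm);k[r0:r1,c0:c1]=1;mm=mm&k&(d>0)
        nl,lab,st,ce=cv2.connectedComponentsWithStats(mm.astype(np.uint8))
        for i in range(1,nl):
            if st[i,4]>5: print(nm,st[i],X[lab==i].mean(0).round(3),X[lab==i].min(0).round(3),X[lab==i].max(0).round(3))
    r0,r1,c0,c1=r;cv2.imwrite(f"pics/{n}0c.png",cv2.resize(p[r0:r1,c0:c1,::-1],None,fx=4,fy=4,interpolation=cv2.INTER_CUBIC))
E
```

```text
scene 3695 273 416 213 306
((0.6469461917877197, 0.0007170587778091431), (0.3669273555278778, 0.18217234313488007), 85.76531982421875)
[[ 0.5425614  -0.1755198 ]
 [ 0.72423637 -0.18897173]
 [ 0.751331    0.17695391]
 [ 0.569656    0.19040585]] 0.011729700625377032
orange [390 212   7   8  30] [0.677 0.123 0.169] [0.666 0.118 0.165] [0.691 0.129 0.176]
orange [372 218   7   9  35] [0.673 0.07  0.169] [0.661 0.064 0.165] [0.684 0.076 0.172]
red [308 190   3   4  10] [ 0.531 -0.046  0.201] [ 0.526 -0.049  0.198] [ 0.535 -0.042  0.202]
red [309 206   3   2   6] [ 0.533 -0.045  0.137] [ 0.531 -0.049  0.133] [ 0.534 -0.042  0.143]
side 1609 230 339 192 256
((0.6428452730178833, 0.00587107241153717), (0.36614081263542175, 0.17657862603664398), 85.95320892333984)
[[ 0.5418566  -0.17051221]
 [ 0.717995   -0.18297358]
 [ 0.74383396  0.18225436]
 [ 0.56769556  0.19471572]] 0.011483888501425378
orange [323 175   3   3   7] [ 0.532 -0.053  0.191] [ 0.521 -0.115  0.147] [ 0.573 -0.037  0.2  ]
orange [263 185   5   2   6] [0.666 0.076 0.168] [0.66  0.072 0.166] [0.672 0.078 0.169]
orange [314 189   8   5  22] [ 0.549 -0.044  0.133] [ 0.531 -0.087  0.101] [ 0.574 -0.035  0.143]
orange [248 191   7   4  10] [0.672 0.129 0.167] [0.663 0.124 0.165] [0.685 0.131 0.17 ]
```

View pics/scene0c.png

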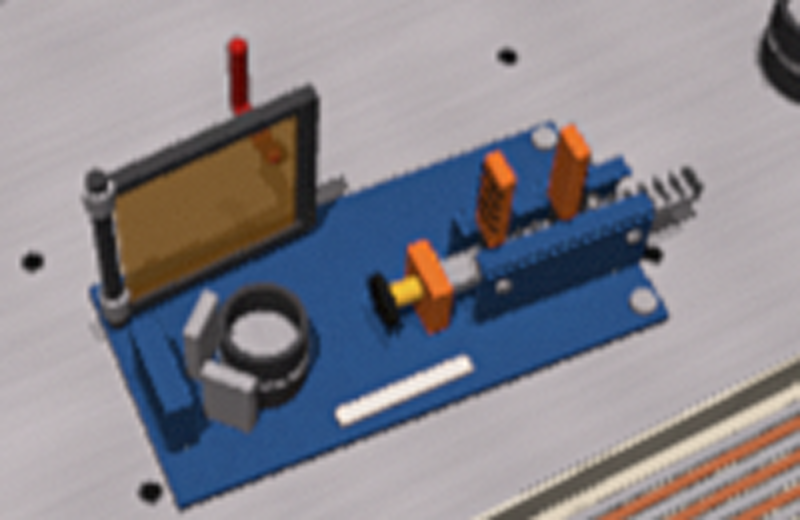

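Fixture pose from both cameras: yaw about -4.1°, origin about (0.644,-0.012). The handle is at about (0.531,-0.046), which puts the guard about 4° open. The levers' midpoint is at about (0.673,0.097). I'll raise the arm and move to the handle.

```bash
python3 -m handwheel '[{"tx":0.15,"ty":0.23,"tz":0.15,"yaw":-0.02},{"tx":0.3,"ty":0.46,"tz":0.3,"yaw":-0.04},{"tx":0.45,"ty":0.7,"tz":0.35,"yaw":-0.05},{"tx":0.6,"ty":0.95,"tz":0.35,"yaw":-0.05},{"tx":0.6,"ty":0.95,"tz":0.35,"yaw":-0.05}]'; python3 -m handwheel '[{"tx":0.15,"ty":0.23},{"tx":0.3,"ty":0.46},{"tx":0.45,"ty":0.7},{"tx":0.6,"ty":0.95},{"tx":0.6,"ty":0.95},{"tx":0.6,"ty":0.95}]'
```

```text
invalid input
invalid input
```

```bash
python3 -m handwheel '[{"tx":0.15,"ty":0.23,"tz":0.15,"yaw":-0.02,"hand":0},{"tx":0.3,"ty":0.46,"tz":0.3,"yaw":-0.04,"hand":0},{"tx":0.45,"ty":0.7,"tz":0.35,"yaw":-0.05,"hand":0},{"tx":0.6,"ty":0.95,"tz":0.35,"yaw":-0.05,"hand":0},{"tx":0.6,"ty":0.95,"tz":0.35,"yaw":-0.05,"hand":0}]'
```

```text
clock: 0.65
eef_pos: [0.3167, -0.4011, 0.3038]
ee_rot: [[0.001, 0.005, -1.0], [0.001, -1.0, -0.005], [-1.0, -0.001, -0.001]]
contact_force: [-0.1, -0.0, -1.0]
grip_width: 1.0
```

```bash
python3 -m handwheel '[{"tx":0.2,"ty":0.24,"tz":0,"yaw":0,"hand":0},{"tx":0.4,"ty":0.48,"tz":0,"yaw":0,"hand":0},{"tx":0.6,"ty":0.7,"tz":0,"yaw":0,"hand":0},{"tx":0.8,"ty":0.95,"tz":0,"yaw":0,"hand":0},{"tx":0.8,"ty":0.95,"tz":0,"yaw":0,"hand":0},{"tx":0.8,"ty":0.95,"tz":0,"yaw":0,"hand":0}]'
python3 - <<'E'
from h import *
o=get_obs();p,d=camera('wrist');np.savez('w1.npz',p=p,d=d);X=wcloud(d,o)
cv2.imwrite('pics/w1.png',p[:,:,::-1]);print(o['clock'],o['eef_pos'])
a=p.astype(int);R,G,B=a[...,0],a[...,1],a[...,2]
m=(R>110)&(G<45)&(B<50)&(X[...,2]>.12)&(X[...,2]<.23)
print(m.sum(),X[m].mean(0),X[m].min(0),X[m].max(0))
m=(B>1.7*R)&(B>60)&(np.abs(X[...,2]-0.012)<.006)
r=cv2.minAreaRect(X[m][:,:2].astype(np.float32));print(r,cv2.boxPoints(r))
E
```

```text
clock: 1.25
eef_pos: [0.4791, -0.2071, 0.3036]
ee_rot: [[0.001, 0.01, -1.0], [0.001, -1.0, -0.01], [-1.0, -0.001, -0.001]]
contact_force: [-1.6, -0.2, -0.4]
grip_width: 1.0
1.25 [ 0.47914675 -0.20708653  0.30356534]
240 [ 0.54246176 -0.04760286  0.1547805 ] [ 0.52144717 -0.05093015  0.12909301] [ 0.56688012 -0.03862889  0.20049144]
((0.6351129412651062, 0.003371790051460266), (0.3684270977973938, 0.1564546376466751), 85.42637634277344) [[ 0.54244554 -0.17401731]
 [ 0.6984019  -0.18649301]
 [ 0.72778034  0.18076089]
 [ 0.57182395  0.19323659]]
```

View pics/w1.png

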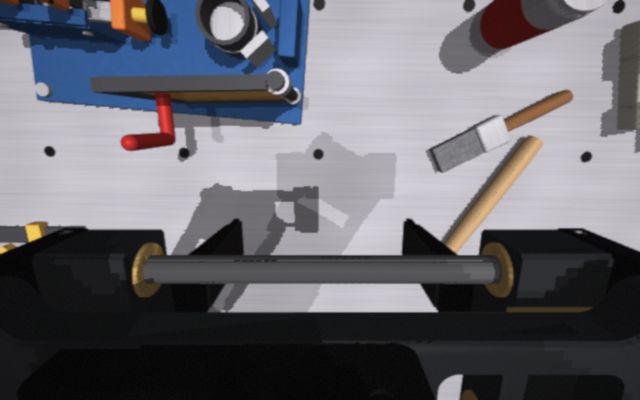

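The wrist view shows the red handle's top at (130,143), its foot at (165,110), and the hinge post at (278,80). I'll refine the handle position from the depth data.

Run:
```python
from h import *
z=np.load('w1.npz');p,d=z['p'],z['d']
o=dict(eef_pos=[0.47914675,-0.20708653,0.30356534],ee_rot=[[0.001,0.010,-1.0],[0.001,-1.0,-0.010],[-1.0,-0.001,-0.001]])
X=wcloud(d,o);a=p.astype(int);R,G,B=a[...,0],a[...,1],a[...,2]
red=(R>90)&(G<50)&(B<50)
for lo,hi in[(.135,.15),(.15,.165),(.165,.18),(.18,.195),(.195,.21)]:
    m=red&(X[...,2]>lo)&(X[...,2]<hi);q=X[m];print(lo,m.sum(),q.mean(0).round(4),q.min(0).round(4),q.max(0).round(4))
# guard top edge
m=(X[...,2]>.180)&(X[...,2]<.195)&~red&(X[...,0]>.53)&(X[...,1]<0.02)&(X[...,1]>-.22)
r=cv2.minAreaRect(X[m][:,:2].astype(np.float32));print(m.sum(),r)
q=X[m][:,:2];vx=cv2.fitLine(q.astype(np.float32),cv2.DIST_L1,0,.01,.01).ravel();print(vx,np.degrees(np.arctan2(vx[1],vx[0])))
```

```text
0.135 129 [ 0.5477 -0.0462  0.1388] [ 0.5268 -0.0513  0.135 ] [ 0.5679 -0.0387  0.1499]
0.15 57 [ 0.53   -0.0496  0.1578] [ 0.5267 -0.0517  0.1506] [ 0.5332 -0.0468  0.1649]
0.165 65 [ 0.53   -0.0497  0.1728] [ 0.5271 -0.0513  0.165 ] [ 0.533  -0.0468  0.1797]
0.18 82 [ 0.53   -0.0495  0.1882] [ 0.5231 -0.0513  0.1803] [ 0.533  -0.0462  0.195 ]
0.195 128 [ 0.5269 -0.0474  0.1983] [ 0.5215 -0.0513  0.1951] [ 0.5331 -0.0407  0.2015]
3073 ((0.5597837567329407, -0.09523618221282959), (0.04796291142702103, 0.16649110615253448), 2.8274002075195312)
[ 0.01365925 -0.9999067   0.5756643  -0.1039653 ] -89.217354
```

```bash
python3 -m handwheel '[{"tx":0.08,"ty":0.24,"tz":0,"yaw":0,"hand":0},{"tx":0.16,"ty":0.48,"tz":0,"yaw":0,"hand":0},{"tx":0.237,"ty":0.7,"tz":0,"yaw":0,"hand":0},{"tx":0.237,"ty":0.808,"tz":-0.1,"yaw":0,"hand":0},{"tx":0.237,"ty":0.808,"tz":-0.25,"yaw":0,"hand":0},{"tx":0.237,"ty":0.808,"tz":-0.45,"yaw":0,"hand":0},{"tx":0.237,"ty":0.808,"tz":-0.65,"yaw":0,"hand":0},{"tx":0.237,"ty":0.808,"tz":-0.65,"yaw":0,"hand":0},{"tx":0.237,"ty":0.808,"tz":-0.65,"yaw":0,"hand":130}]'
python3 - <<'E'
from h import *
p,d=camera('wrist');cv2.imwrite('pics/w2.png',p[:,:,::-1]);print(get_obs()['grip_width'])
E
```

```text
clock: 2.2
eef_pos: [0.5254, -0.0482, 0.1741]
ee_rot: [[-0.001, 0.008, -1.0], [0.001, -1.0, -0.008], [-1.0, -0.001, 0.001]]
contact_force: [0.6, -0.5, 0.6]
grip_width: 0.96
0.9217916084375415
```

View pics/w2.png

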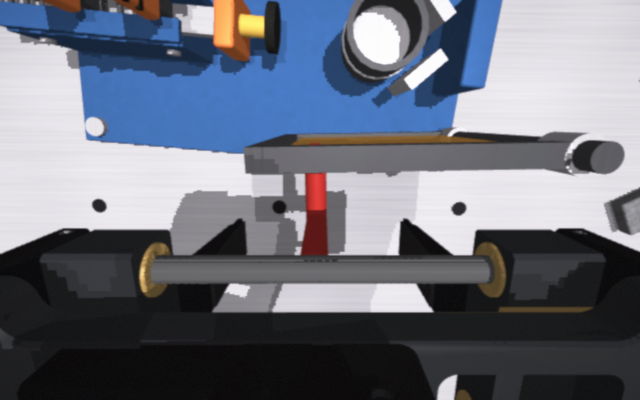

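The handle sits centred between the fingers, at about (315,235). I'll close on it.

```bash
python3 -m handwheel '[{"tx":0,"ty":0.008,"tz":0,"yaw":0,"hand":240},{"tx":0,"ty":0.008,"tz":0,"yaw":0,"hand":240},{"tx":0,"ty":0.008,"tz":0,"yaw":0,"hand":240},{"tx":0,"ty":0.008,"tz":0,"yaw":0,"hand":240},{"tx":0,"ty":0.008,"tz":0,"yaw":0,"hand":240},{"tx":0,"ty":0.008,"tz":0,"yaw":0,"hand":240},{"tx":0,"ty":0.008,"tz":0,"yaw":0,"hand":240},{"tx":0,"ty":0.008,"tz":0,"yaw":0,"hand":240},{"tx":0,"ty":0.008,"tz":0,"yaw":0,"hand":240},{"tx":0,"ty":0.008,"tz":0,"yaw":0,"hand":240}]'
python3 - <<'E'
from rig import *
import numpy as np
e=get_obs()['eef_pos'];c=np.cos(np.radians(-4.15));s=np.sin(np.radians(-4.15))
for O in [(0.644,-0.012)]:
    h=np.array(O)+np.array([c*-.055-s*-.16,s*-.055+c*-.16]);v=e[:2]-h
    r=np.hypot(*v);a=np.arctan2(v[1],v[0]);print(h,r,np.degrees(a),"guard deg",np.degrees(a)-(111.0-4.15))
    for k in range(0,91,5):
        w=h+0.134/.134*r*np.array([np.cos(a+np.radians(k)),np.sin(a+np.radians(k))])-e[:2]
        print(k,(w/.2).round(3),round(k/360,4))
E
```

```text
clock: 3.25
eef_pos: [0.5245, -0.0446, 0.1749]
ee_rot: [[-0.002, 0.008, -1.0], [0.004, -1.0, -0.008], [-1.0, -0.004, 0.002]]
contact_force: [-5.7, 15.1, 6.4]
grip_width: 0.14
[ 0.57756535 -0.16760025] 0.13395947486108886 113.32490603507105 guard deg 6.474906035071058
0 [ 0. -0.] 0.0
5 [-0.053 -0.025] 0.0139
10 [-0.103 -0.055] 0.0278
15 [-0.15 -0.09] 0.0417
20 [-0.194 -0.128] 0.0556
25 [-0.235 -0.17 ] 0.0694
30 [-0.272 -0.215] 0.0833
35 [-0.305 -0.263] 0.0972
40 [-0.333 -0.314] 0.1111
45 [-0.357 -0.368] 0.125
50 [-0.376 -0.423] 0.1389
55 [-0.391 -0.48 ] 0.1528
60 [-0.4   -0.537] 0.1667
65 [-0.404 -0.595] 0.1806
70 [-0.403 -0.654] 0.1944
75 [-0.398 -0.712] 0.2083
80 [-0.387 -0.769] 0.2222
85 [-0.371 -0.826] 0.2361
90 [-0.35 -0.88] 0.25
```

```bash
python3 -m handwheel '[{"tx":-0.053,"ty":-0.025,"tz":0,"yaw":0.0139,"hand":240},{"tx":-0.103,"ty":-0.055,"tz":0,"yaw":0.0278,"hand":240},{"tx":-0.150,"ty":-0.090,"tz":0,"yaw":0.0417,"hand":240},{"tx":-0.194,"ty":-0.128,"tz":0,"yaw":0.0556,"hand":240},{"tx":-0.235,"ty":-0.170,"tz":0,"yaw":0.0694,"hand":240},{"tx":-0.272,"ty":-0.215,"tz":0,"yaw":0.0833,"hand":240},{"tx":-0.305,"ty":-0.263,"tz":0,"yaw":0.0972,"hand":240},{"tx":-0.333,"ty":-0.314,"tz":0,"yaw":0.1111,"hand":240}]'
python3 - <<'E'
from rig import *
import numpy as np
e=get_obs()['eef_pos'];h=np.array([ 0.57756535,-0.16760025]);v=e[:2]-h
r=np.hypot(*v);a=np.arctan2(v[1],v[0]);g=np.degrees(a)-(111.0-4.15);print(r,g,get_obs()['grip_width'])
for k in range(5,60,5):
        w=h+.134*np.array([np.cos(a+np.radians(k)),np.sin(a+np.radians(k))])-e[:2]
        print(round(k+g),(w/.2).round(3),round(k/360,4))
E
```

```text
clock: 4.05
eef_pos: [0.458, -0.1078, 0.1749]
ee_rot: [[-0.003, 0.652, -0.759], [0.002, -0.759, -0.652], [-1.0, -0.003, 0.001]]
contact_force: [4.7, -0.4, -3.2]
grip_width: 0.144
0.13367919023307143 46.596757721931425 0.1438188898807923
52 [-0.025 -0.053] 0.0139
57 [-0.044 -0.108] 0.0278
62 [-0.059 -0.165] 0.0417
67 [-0.068 -0.222] 0.0556
72 [-0.072 -0.281] 0.0694
77 [-0.071 -0.339] 0.0833
82 [-0.065 -0.397] 0.0972
87 [-0.054 -0.455] 0.1111
92 [-0.038 -0.511] 0.125
97 [-0.017 -0.565] 0.1389
102 [ 0.009 -0.618] 0.1528
```

```bash
python3 -m handwheel '[{"tx":-0.025,"ty":-0.053,"tz":0,"yaw":0.0139,"hand":240},{"tx":-0.044,"ty":-0.108,"tz":0,"yaw":0.0278,"hand":240},{"tx":-0.059,"ty":-0.165,"tz":0,"yaw":0.0417,"hand":240},{"tx":-0.068,"ty":-0.222,"tz":0,"yaw":0.0556,"hand":240},{"tx":-0.072,"ty":-0.281,"tz":0,"yaw":0.0694,"hand":240},{"tx":-0.071,"ty":-0.339,"tz":0,"yaw":0.0833,"hand":240},{"tx":-0.065,"ty":-0.397,"tz":0,"yaw":0.0972,"hand":240},{"tx":-0.054,"ty":-0.455,"tz":0,"yaw":0.1111,"hand":240},{"tx":-0.050,"ty":-0.470,"tz":0,"yaw":0.115,"hand":240},{"tx":-0.050,"ty":-0.470,"tz":0,"yaw":0.115,"hand":240},{"tx":-0.050,"ty":-0.470,"tz":0,"yaw":0.115,"hand":240}]'
python3 - <<'E'
from rig import *
import numpy as np
o=get_obs();e=o['eef_pos'];h=np.array([ 0.57756535,-0.16760025]);v=e[:2]-h
r=np.hypot(*v);a=np.arctan2(v[1],v[0]);g=np.degrees(a)-(111.0-4.15);print(r,g,o['grip_width'],o['joint_pos'])
E
```

```text
clock: 5.15
eef_pos: [0.4482, -0.2015, 0.1749]
ee_rot: [[-0.002, 0.99, -0.14], [-0.001, -0.14, -0.99], [-1.0, -0.002, 0.001]]
contact_force: [5.7, 0.8, -2.3]
grip_width: 0.141
0.13369615333460588 -272.1451205155979 0.14131081432608167 [-0.55596099  0.3813282   1.94651872 -0.00281092  0.81540138 -0.41351854]
```

```bash
python3 -m handwheel '[{"tx":0,"ty":0,"tz":0,"yaw":0,"hand":120},{"tx":0,"ty":0,"tz":0,"yaw":0,"hand":120},{"tx":0,"ty":0,"tz":0,"yaw":0,"hand":120},{"tx":0,"ty":0,"tz":0,"yaw":0,"hand":120},{"tx":0,"ty":0,"tz":0.2,"yaw":0,"hand":60},{"tx":0,"ty":0,"tz":0.4,"yaw":0,"hand":0},{"tx":0,"ty":0,"tz":0.7,"yaw":0,"hand":0},{"tx":0,"ty":0,"tz":0.7,"yaw":0,"hand":0}]'
python3 - <<'E'
from h import *
p,d=camera('scene');cv2.imwrite('pics/s3.png',p[:,:,::-1])
E
```

```text
clock: 5.95
eef_pos: [0.4492, -0.2021, 0.3198]
ee_rot: [[0.004, 0.99, -0.14], [-0.005, -0.14, -0.99], [-1.0, 0.004, 0.004]]
contact_force: [0.2, -1.1, -1.2]
grip_width: 0.761
```

View pics/s3.png

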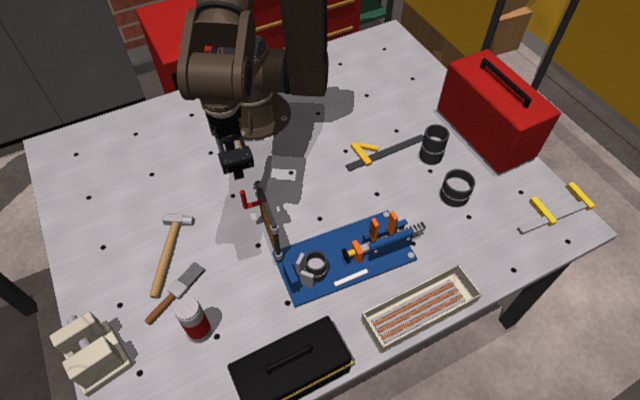

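The guard now stands about 88° open, with its edge running from (258,185) to (275,250) in the scene view. I'll move above the levers and turn.

```bash
python3 -m handwheel '[{"tx":0.1,"ty":0.15,"tz":0,"yaw":-0.0235,"hand":0},{"tx":0.2,"ty":0.3,"tz":0,"yaw":-0.047,"hand":0},{"tx":0.3,"ty":0.45,"tz":0,"yaw":-0.07,"hand":0},{"tx":0.4,"ty":0.6,"tz":0,"yaw":-0.094,"hand":0},{"tx":0.5,"ty":0.75,"tz":0,"yaw":-0.117,"hand":0},{"tx":0.6,"ty":0.85,"tz":0,"yaw":-0.14,"hand":0},{"tx":0.65,"ty":0.95,"tz":0,"yaw":-0.16,"hand":0},{"tx":0.7,"ty":0.95,"tz":0,"yaw":-0.183,"hand":0},{"tx":0.75,"ty":0.95,"tz":0,"yaw":-0.206,"hand":0},{"tx":0.75,"ty":0.95,"tz":0,"yaw":-0.23,"hand":0},{"tx":0.75,"ty":0.95,"tz":0,"yaw":-0.239,"hand":0},{"tx":0.75,"ty":0.95,"tz":0,"yaw":-0.239,"hand":0}]'
cat > look.py <<'E'
from h import *
import sys
o=get_obs();p,d=camera('wrist');X=wcloud(d,o);n=sys.argv[1]
np.savez(n+'.npz',p=p,d=d,X=X);cv2.imwrite(f'pics/{n}.png',p[:,:,::-1])
print('t',o['clock'],'F',o['contact_force'].round(1),'open mm',round(o['grip_width']*95,1),o['eef_pos'].round(4))
c=np.cos(np.radians(-4.15));s=np.sin(np.radians(-4.15))
F=np.stack([(X[...,0]-.644)*c+(X[...,1]+.012)*s,-(X[...,0]-.644)*s+(X[...,1]+.012)*c,X[...,2]],-1)
np.save(n+'F.npy',F)
a=p.astype(int);R,G,B=a[...,0],a[...,1],a[...,2]
org=(R>140)&(G<150)&(G>40)&(B<80)&(d>0);yel=(R>150)&(G>130)&(B<110)&(d>0)
def show(nm,m):
    q=F[m]
    if len(q): 
        yy,xx=np.where(m);print(nm,len(q),'px',xx.min(),xx.max(),yy.min(),yy.max(),'mean',(q.mean(0)*1e3).round(1),'min',(np.percentile(q,2,0)*1e3).round(1),'max',(np.percentile(q,98,0)*1e3).round(1))
lev=org&(F[...,2]>.15)
nl,lab,st,ce=cv2.connectedComponentsWithStats(lev.astype(np.uint8))
for i in range(1,nl):
    if st[i,4]>20: show('lever',lab==i)
jaw=org&(F[...,2]>.068)&(F[...,2]<.086)&(F[...,1]<.075);show('jaw top',jaw)
show('stem',yel&(F[...,2]<.08)&(F[...,2]>.03)&(abs(F[...,0]-.02)<.03))
dark=(a.max(-1)<70)&(F[...,2]>.055)&(F[...,2]<.073)&(abs(F[...,0]-.02)<.022)&(F[...,1]>-.05)&(F[...,1]<.07);show('disc',dark)
rim=(F[...,2]>.075)&(F[...,2]<.0875)&(F[...,1]<-.03)&(F[...,1]>-.13)&(abs(F[...,0]-.02)<.05)&(a.max(-1)<110);show('coupon rim',rim)
E
python3 look.py w4
```

```text
clock: 7.2
eef_pos: [0.5986, -0.0119, 0.317]
ee_rot: [[-0.007, -0.072, -0.997], [-0.003, -0.997, 0.072], [-1.0, 0.003, 0.006]]
contact_force: [-0.4, -0.2, -0.5]
grip_width: 0.999
t 7.2 F [-0.4 -0.2 -0.5] open mm 94.9 [ 0.5986 -0.0119  0.317 ]
lever 89 px 176 182 106 132 mean [ 22.2 133.3 167.3] min [ 10.3 132.3 164.9] max [ 33.8 135.  169.3]
lever 78 px 229 237 107 133 mean [ 20.9  79.6 167.4] min [  9.8  78.4 164.1] max [ 33.4  84.7 169.2]
lever 21 px 137 142 250 257 mean [-12.6  45.7 392.1] min [-13.4  44.9 390.6] max [-12.   46.6 393.4]
jaw top 68 px 281 442 105 189 mean [ 7.1 20.3 70.5] min [ -65.1 -157.5   68.1] max [38.  49.4 83.1]
stem 500 px 281 310 103 136 mean [21.4 37.  66.8] min [ 2.7 13.9 53.1] max [40.8 48.6 72.7]
disc 125 px 265 315 105 133 mean [21.2  9.1 64.6] min [ 4.7  5.7 57.1] max [37.6 11.3 68.5]
coupon rim 269 px 360 409 97 145 mean [ 16.9 -87.8  80. ] min [  -7.5 -109.1   75.3] max [ 46.  -51.3  82.6]
```

View pics/w4.png

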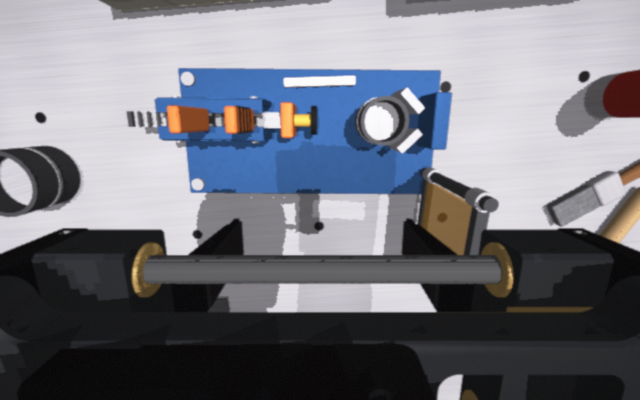

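The view shows the levers at (187,119) and (238,120), the jaw at (288,120), the pad disc at (314,120) and the coupon at (382,120). I'll enlarge it to get exact lever and pad positions.

Run:
```python
import numpy as np,cv2
z=np.load('w4.npz');p=z['p'];F=np.load('w4F.npy')
cv2.imwrite('pics/w4c.png',cv2.resize(p[60:200,120:280+40][:, :200,::-1],None,fx=4,fy=4,interpolation=cv2.INTER_NEAREST))
for u in list(range(162,214,2))+list(range(220,320,2)): print(u,(F[120,u]*1e3).round(0).astype(int),p[120,u],end=' | ')
print()
for lo,hi in [(60,105),(105,160)]:
    m=(F[...,2]>.163)&(F[...,2]<.175)&(F[...,1]*1e3>lo)&(F[...,1]*1e3<hi)&(abs(F[...,0]-.02)<.03)
    print(m.sum(),F[m].min(0),F[m].max(0))
```

```text
162 [ 21 208  53] [196 193 200] | 164 [ 21 205  53] [225 222 228] | 166 [ 21 199  61] [141 136 140] | 168 [ 22 144 168] [206 121  81] | 170 [ 22 141 170] [251 158  84] | 172 [ 22 139 170] [251 167  89] | 174 [ 22 137 169] [252 173  93] | 176 [ 22 135 170] [251 172  93] | 178 [ 22 134 168] [245 145  78] | 180 [ 22 133 166] [180  94  49] | 182 [ 22 132 164] [134  71  36] | 184 [ 21 133 158] [134  71  36] | 186 [ 21 132 155] [134  70  36] | 188 [ 21 133 150] [136  72  38] | 190 [ 21 133 145] [134  71  37] | 192 [ 21 132 140] [134  71  36] | 194 [ 21 133 134] [134  71  37] | 196 [ 21 133 129] [133  70  36] | 198 [ 21 132 125] [133  71  37] | 200 [ 21 133 118] [132  70  36] | 202 [ 21 133 112] [132  70  36] | 204 [ 21 132 108] [133  71  37] | 206 [ 21 133  99] [132  69  35] | 208 [ 21 133  94] [111  60  36] | 210 [ 21 134  84] [40 40 42] | 212 [ 21 133  78] [41 41 43] | 220 [ 21 132  52] [176 173 180] | 222 [ 21 127  60] [100  99 103] | 224 [ 21 124  59] [172 106  80] | 226 [ 21  88 168] [249 153  82] | 228 [ 21  86 171] [252 170  91] | 230 [ 21  84 169] [252 180  98] | 232 [ 21  83 169] 
[... 800 characters left out ...]
 | 284 [21 45 71] [252 183 100] | 286 [21 42 71] [252 190 105] | 288 [21 40 71] [252 194 108] | 290 [21 37 70] [252 188 104] | 292 [21 35 70] [238 140  74] | 294 [21 33 57] [239 205  91] | 296 [21 31 56] [253 243 115] | 298 [21 28 57] [253 244 115] | 300 [21 26 57] [253 244 116] | 302 [21 23 58] [253 244 116] | 304 [21 20 57] [253 244 116] | 306 [21 18 57] [253 244 116] | 308 [21 15 58] [251 240 112] | 310 [21 12 56] [164 137  62] | 312 [21  9 69] [43 43 41] | 314 [21  7 68] [43 42 41] | 316 [21  4 68] [43 54 74] | 318 [21  3 12] [ 60  99 159] | 
360 [0.00926209 0.07809066 0.1630565 ] [0.03437474 0.09043005 0.17193059]
383 [0.01014737 0.13176873 0.16301545] [0.03537634 0.1438838  0.17117117]
```

View pics/w4c.png

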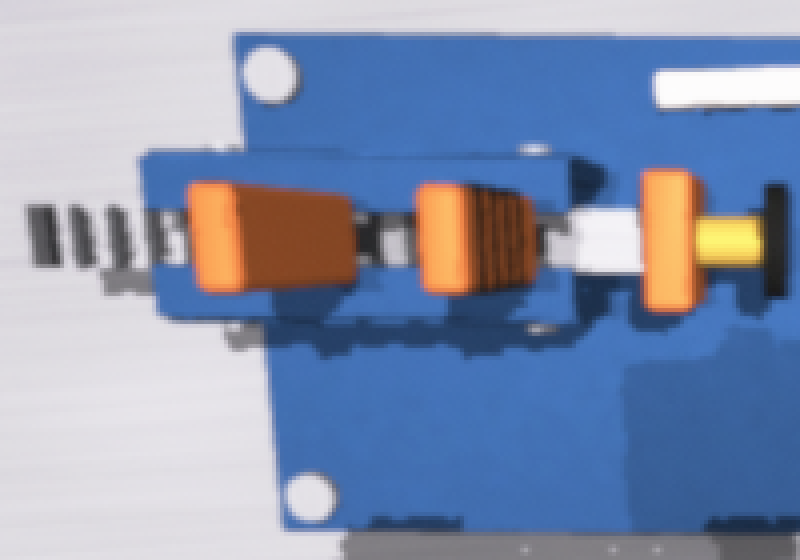

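The levers span y = 78 to 144 mm in the fixture frame, so their midpoint is at (22,111) mm. The pad face is at y≈4 and the jaw front at y≈34. I'll descend over the levers.

```bash
python3 -m handwheel '[{"tx":0.12,"ty":0.18,"tz":0,"yaw":0,"hand":0},{"tx":0.25,"ty":0.36,"tz":0,"yaw":0,"hand":0},{"tx":0.377,"ty":0.545,"tz":0,"yaw":0,"hand":0},{"tx":0.377,"ty":0.545,"tz":-0.1,"yaw":0,"hand":0},{"tx":0.377,"ty":0.545,"tz":-0.3,"yaw":0,"hand":0},{"tx":0.377,"ty":0.545,"tz":-0.5,"yaw":0,"hand":0},{"tx":0.377,"ty":0.545,"tz":-0.5,"yaw":0,"hand":0}]'; python3 look.py w5
```

```text
clock: 7.95
eef_pos: [0.6718, 0.097, 0.2114]
ee_rot: [[-0.016, -0.068, -0.998], [-0.003, -0.998, 0.068], [-1.0, 0.005, 0.016]]
contact_force: [0.3, -0.6, -0.2]
grip_width: 1.001
t 7.95 F [ 0.3 -0.6 -0.2] open mm 95.1 [0.6718 0.097  0.2114]
lever 242 px 272 292 193 212 mean [ 32.6 137.3 165.4] min [ 27.6 132.5 151.4] max [ 35.6 143.6 170. ]
lever 21 px 137 142 249 257 mean [ 53.  159.8 286. ] min [ 52.4 158.9 284.2] max [ 53.7 160.5 287.6]
jaw top 265 px 383 599 0 207 mean [32.4 33.4 70.8] min [   1.2 -116.    68.3] max [180.5  49.7  79.3]
stem 750 px 385 417 166 206 mean [22.5 35.6 66.2] min [ 3.3 14.7 51.8] max [40.7 47.6 72.3]
disc 312 px 417 478 167 200 mean [23.1  9.3 63.3] min [ 5.9  5.4 55.8] max [38.2 12.1 68.4]
coupon rim 1276 px 489 555 159 220 mean [ 21.7 -82.   79.8] min [  -6.7 -108.4   75.4] max [ 49.2 -51.1  82.2]
```

View pics/w5.png

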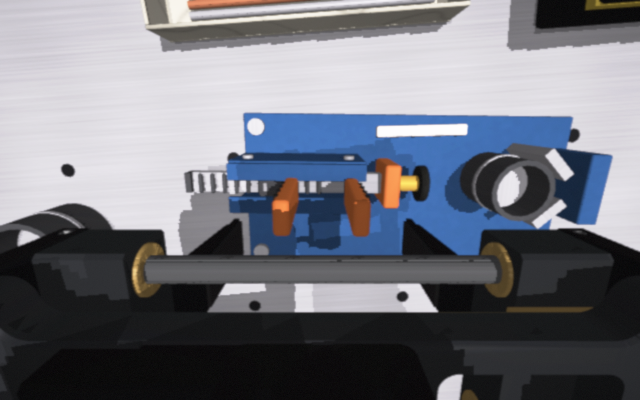

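The fingers straddle the levers evenly: levers at (285,208) and (357,208), fingers at 240 and 405. The pad and coupon stay in view, so I'll descend further.

```bash
python3 -m handwheel '[{"tx":0.01,"ty":0,"tz":-0.16,"yaw":0,"hand":0},{"tx":0.01,"ty":0,"tz":-0.32,"yaw":0,"hand":40},{"tx":0.01,"ty":0,"tz":-0.32,"yaw":0,"hand":70},{"tx":0.01,"ty":0,"tz":-0.32,"yaw":0,"hand":70},{"tx":0.01,"ty":0,"tz":-0.32,"yaw":0,"hand":70}]'; python3 look.py w6
```

```text
clock: 8.5
eef_pos: [0.6763, 0.097, 0.154]
ee_rot: [[-0.007, -0.068, -0.998], [-0.003, -0.998, 0.068], [-1.0, 0.004, 0.007]]
contact_force: [-0.1, -0.4, 0.1]
grip_width: 0.743
t 8.5 F [-0.1 -0.4  0.1] open mm 70.6 [0.6763 0.097  0.154 ]
lever 21 px 184 188 248 257 mean [ 57.1 147.9 228.4] min [ 56.1 147.3 227.2] max [ 57.7 148.6 229.6]
jaw top 225 px 398 419 182 234 mean [26.8 45.3 70. ] min [ 2.8 34.4 68.3] max [43.2 49.6 71.8]
stem 1048 px 400 438 184 233 mean [23.4 36.3 66.9] min [ 3.8 14.7 52.4] max [41.8 47.8 72.2]
disc 481 px 437 523 185 223 mean [23.7  9.5 63.3] min [ 7.2  5.3 55.5] max [38.3 12.1 68.5]
coupon rim 1655 px 527 610 176 246 mean [ 28.3 -79.6  79.7] min [  -1.1 -109.    75.3] max [ 49.7 -51.1  82. ]
```

View pics/w6.png

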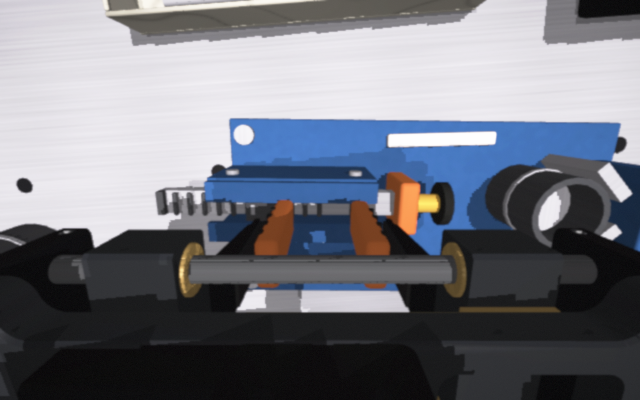

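The fingers sit just outside the levers. First full pump: squeeze, hold, then open.

```bash
python3 -m handwheel '[{"tx":-0.01,"ty":0,"tz":-0.02,"yaw":0,"hand":100},{"tx":-0.01,"ty":0,"tz":-0.02,"yaw":0,"hand":125},{"tx":-0.01,"ty":0,"tz":-0.02,"yaw":0,"hand":150},{"tx":-0.01,"ty":0,"tz":-0.02,"yaw":0,"hand":153},{"tx":-0.01,"ty":0,"tz":-0.02,"yaw":0,"hand":153},{"tx":-0.01,"ty":0,"tz":-0.02,"yaw":0,"hand":153},{"tx":-0.01,"ty":0,"tz":-0.02,"yaw":0,"hand":153}]'; python3 look.py w7;  python3 -m handwheel '[{"tx":0,"ty":0,"tz":0,"yaw":0,"hand":120},{"tx":0,"ty":0,"tz":0,"yaw":0,"hand":90},{"tx":0,"ty":0,"tz":0,"yaw":0,"hand":70},{"tx":0,"ty":0,"tz":0,"yaw":0,"hand":70},{"tx":0,"ty":0,"tz":0,"yaw":0,"hand":70},{"tx":0,"ty":0,"tz":0,"yaw":0,"hand":70}]'; python3 look.py w8
```

```text
clock: 9.25
eef_pos: [0.6746, 0.0975, 0.1513]
ee_rot: [[-0.005, -0.068, -0.998], [-0.002, -0.998, 0.068], [-1.0, 0.003, 0.005]]
contact_force: [-0.7, 3.2, 6.4]
grip_width: 0.403
t 9.25 F [-0.7  3.2  6.4] open mm 38.2 [0.6746 0.0975 0.1513]
lever 36 px 286 292 240 245 mean [ 33.7 127.4 168.3] min [ 32.3 126.1 166.7] max [ 34.7 128.8 169.8]
jaw top 251 px 428 449 181 228 mean [24.9 22.7 70.1] min [ 5.5 13.9 68.3] max [43.  25.7 71.6]
stem 924 px 432 469 183 228 mean [24.2 13.2 67.7] min [  6.5 -10.1  52.3] max [41.7 23.7 72.2]
disc 579 px 466 517 184 223 mean [ 23.3 -14.6  63.2] min [  6.5 -19.4  55.5] max [ 38.2 -11.7  68.3]
coupon rim 1758 px 530 615 175 245 mean [ 27.9 -79.7  79.6] min [  -0.9 -108.7   75.3] max [ 49.4 -50.9  82.1]
clock: 9.9
eef_pos: [0.6746, 0.0973, 0.1511]
ee_rot: [[-0.006, -0.068, -0.998], [-0.003, -0.998, 0.068], [-1.0, 0.003, 0.005]]
contact_force: [0.2, 0.1, 0.3]
grip_width: 0.72
t 9.9 F [0.2 0.1 0.3] open mm 68.4 [0.6746 0.0973 0.1511]
lever 25 px 187 192 248 258 mean [ 55.1 147.1 225.7] min [ 54.2 146.3 224.3] max [ 55.9 147.7 227.3]
jaw top 244 px 428 449 181 233 mean [23.6 23.2 70. ] min [ 2.1 14.5 68.3] max [43.  25.8 71.6]
stem 946 px 431 469 183 232 mean [23.5 14.  68. ] min [  4.  -10.3  52.3] max [41.7 23.9 72.2]
disc 579 px 467 526 184 223 mean [ 23.2 -14.7  63.2] min [  6.6 -19.4  55.5] max [ 38.2 -11.8  68.4]
coupon rim 1745 px 530 615 175 245 mean [ 28.  -79.9  79.6] min [  -0.8 -108.9   75.3] max [ 49.5 -50.9  82.1]
```

View pics/w8.png

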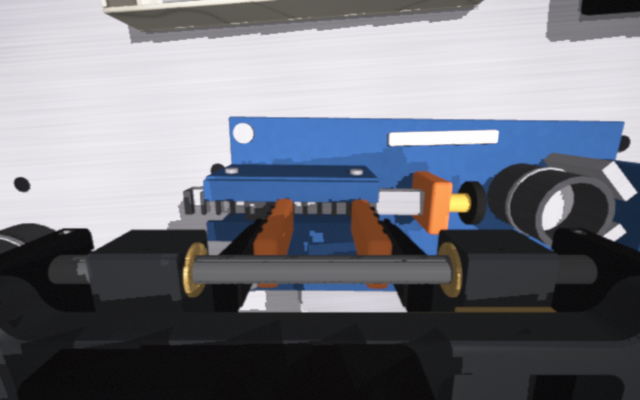

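The first pump advanced the jaw 24 mm, putting the disc at (473,203) with about 31 mm of gap to the coupon. I'll make the second pump.

```bash
python3 -m handwheel '[{"tx":0,"ty":0,"tz":0,"yaw":0,"hand":100},{"tx":0,"ty":0,"tz":0,"yaw":0,"hand":125},{"tx":0,"ty":0,"tz":0,"yaw":0,"hand":150},{"tx":0,"ty":0,"tz":0,"yaw":0,"hand":153},{"tx":0,"ty":0,"tz":0,"yaw":0,"hand":153},{"tx":0,"ty":0,"tz":0,"yaw":0,"hand":153},{"tx":0,"ty":0,"tz":0,"yaw":0,"hand":120},{"tx":0,"ty":0,"tz":0,"yaw":0,"hand":90},{"tx":0,"ty":0,"tz":0,"yaw":0,"hand":65},{"tx":0,"ty":0,"tz":0,"yaw":0,"hand":65},{"tx":0,"ty":0,"tz":0,"yaw":0,"hand":65},{"tx":0,"ty":0,"tz":0,"yaw":0,"hand":65}]'; python3 look.py w9
```

```text
clock: 11.15
eef_pos: [0.6747, 0.0971, 0.1512]
ee_rot: [[-0.005, -0.068, -0.998], [-0.003, -0.998, 0.068], [-1.0, 0.003, 0.005]]
contact_force: [0.4, 0.6, -0.5]
grip_width: 0.739
t 11.15 F [ 0.4  0.6 -0.5] open mm 70.2 [0.6747 0.0971 0.1512]
lever 22 px 185 189 248 256 mean [ 55.3 147.6 225.8] min [ 54.5 147.  224.2] max [ 55.9 148.1 227.4]
jaw top 145 px 457 481 182 228 mean [26.3  0.  69.4] min [  5.8 -10.6  68.1] max [43.1  2.1 70.9]
stem 976 px 459 497 183 228 mean [24.2 -9.5 68. ] min [  6.5 -34.3  52.2] max [41.9  0.8 72.1]
disc 675 px 374 526 184 224 mean [ 22.6 -33.9  62.8] min [  5.9 -43.7  55.6] max [37.9 66.9 68.4]
coupon rim 1743 px 529 614 175 246 mean [ 27.9 -79.5  79.6] min [  -1.7 -108.9   75.3] max [ 49.6 -51.   82. ]
```

View pics/w9.png

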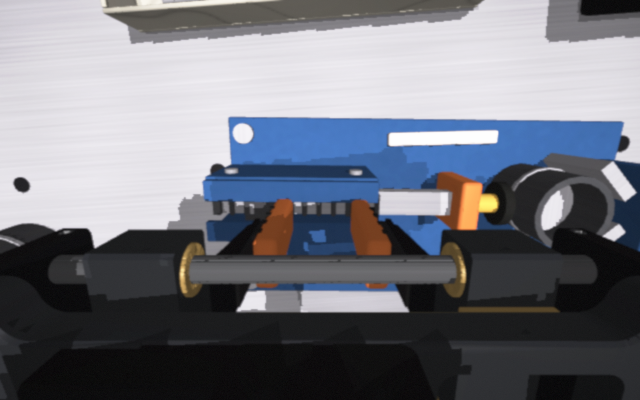

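The second pump also advanced 24 mm, so the pad is about 7 mm from the coupon. I'll squeeze the third pump in stages and watch it.

```bash
python3 -m handwheel '[{"tx":0,"ty":0,"tz":0,"yaw":0,"hand":90},{"tx":0,"ty":0,"tz":0,"yaw":0,"hand":100},{"tx":0,"ty":0,"tz":0,"yaw":0,"hand":108},{"tx":0,"ty":0,"tz":0,"yaw":0,"hand":116},{"tx":0,"ty":0,"tz":0,"yaw":0,"hand":124},{"tx":0,"ty":0,"tz":0,"yaw":0,"hand":130},{"tx":0,"ty":0,"tz":0,"yaw":0,"hand":134},{"tx":0,"ty":0,"tz":0,"yaw":0,"hand":134},{"tx":0,"ty":0,"tz":0,"yaw":0,"hand":134}]'; python3 look.py w10
```

```text
clock: 12.1
eef_pos: [0.6748, 0.0975, 0.1513]
ee_rot: [[-0.005, -0.068, -0.998], [-0.002, -0.998, 0.068], [-1.0, 0.003, 0.005]]
contact_force: [0.7, 4.6, 0.3]
grip_width: 0.474
t 12.1 F [0.7 4.6 0.3] open mm 45.0 [0.6748 0.0975 0.1513]
lever 41 px 289 296 239 245 mean [ 33.8 125.6 168.3] min [ 32.6 124.  165.9] max [ 35.1 127.3 169.5]
jaw top 215 px 478 504 182 234 mean [ 24.3 -18.3  69.7] min [  1.5 -30.   68.1] max [ 43.1 -14.8  71.3]
stem 990 px 480 514 184 234 mean [ 22.2 -25.3  68.8] min [  2.2 -47.2  53.6] max [ 41.3 -16.2  72.2]
disc 289 px 381 524 185 224 mean [ 21.4 -30.1  60.9] min [  6.2 -50.   55.3] max [36.  63.  67.8]
coupon rim 1696 px 539 624 175 242 mean [ 28.5 -87.   79.5] min [   2.9 -115.7   75.3] max [ 49.6 -57.8  82. ]
```

View pics/w10.png

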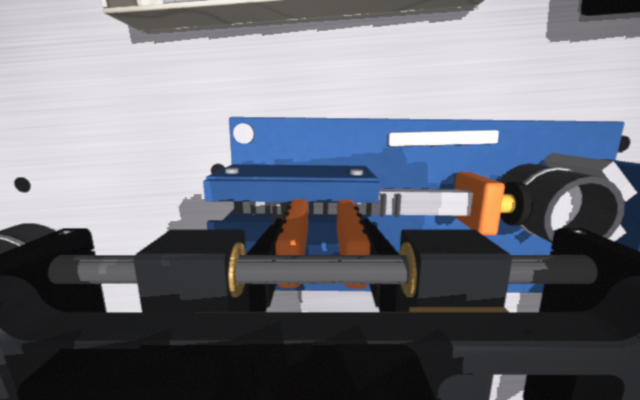

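```bash
cat > meas.py <<'E'
import numpy as np,cv2,sys
for n in sys.argv[1:]:
    p=np.load(n+'.npz')['p'].astype(int);F=np.load(n+'F.npy')*1e3
    a=p.max(-1)
    # coupon top rim: circle fit to z 78..84 points, dark
    m=(F[...,2]>78.5)&(F[...,2]<84)&(F[...,1]<-40)&(F[...,1]>-125)&(a<120)
    q=F[m][:,:2]
    from scipy.optimize import least_squares
    # outer boundary: per-angle max radius on visible front side
    c=np.array([20,-85.])
    for _ in range(10):
        ang=np.arctan2(q[:,1]-c[1],q[:,0]-c[0]);r=np.hypot(*(q-c).T)
        b=[]
        for t in np.radians(np.arange(20,165,8)):   # +y side only, clear of V-stop
            s=(abs(ang-t)<np.radians(4))&(r<38)
            if s.sum()>1:b.append(q[s][np.argmax(r[s])])
        b=np.array(b);f=least_squares(lambda v:np.hypot(b[:,0]-v[0],b[:,1]-v[1])-30,c,loss='soft_l1');c=f.x
    org=(p[...,0]>140)&(p[...,2]<125)&(p[...,1]<215)&(F[...,2]>67.5)&(F[...,2]<74)&(F[...,1]<60)&(F[...,0]>4)&(F[...,0]<38)
    y=F[org][:,1]
    jf=[F[i][org[i]][:,1].min() for i in range(400) if org[i].sum()>8]
    print(n,'coupon c',c.round(1),'jaw front',np.round(np.median(jf),1),'y pct',np.percentile(y,[3,50,97]).round(1),'front-coupon gap',round(np.median(jf)-c[1]-30,1))
E
python3 meas.py w6 w7 w8 w9 w10
python3 -m handwheel '[{"tx":0,"ty":0,"tz":0,"yaw":0,"hand":138},{"tx":0,"ty":0,"tz":0,"yaw":0,"hand":142},{"tx":0,"ty":0,"tz":0,"yaw":0,"hand":145},{"tx":0,"ty":0,"tz":0,"yaw":0,"hand":145},{"tx":0,"ty":0,"tz":0,"yaw":0,"hand":145}]'; python3 look.py w11;python3 meas.py w11
```

```text
w6 coupon c [ 21.2 -80.3] jaw front 34.8 y pct [34.9 42.2 49.3] front-coupon gap 85.1
w7 coupon c [ 21.1 -80.3] jaw front 11.2 y pct [11.4 19.  25.3] front-coupon gap 61.5
w8 coupon c [ 20.8 -80.2] jaw front 11.4 y pct [11.5 19.  25.4] front-coupon gap 61.6
w9 coupon c [ 20.9 -80.3] jaw front -12.8 y pct [-12.7  -4.7   1.7] front-coupon gap 37.5
w10 coupon c [ 20.8 -86.9] jaw front -29.5 y pct [-29.5 -21.6 -15.3] front-coupon gap 27.4
clock: 12.65
eef_pos: [0.6747, 0.0975, 0.1513]
ee_rot: [[-0.005, -0.068, -0.998], [-0.002, -0.998, 0.068], [-1.0, 0.003, 0.005]]
contact_force: [0.9, 3.0, 0.1]
grip_width: 0.431
t 12.65 F [0.9 3.  0.1] open mm 40.9 [0.6747 0.0975 0.1513]
lever 38 px 290 296 239 245 mean [ 33.8 125.4 168.2] min [ 32.5 124.  167. ] max [ 34.9 126.9 169.8]
jaw top 230 px 483 509 182 233 mean [ 24.3 -22.5  69.7] min [  1.5 -34.2  68.2] max [ 42.7 -18.8  71.5]
stem 984 px 485 517 184 234 mean [ 22.2 -29.1  68.9] min [  1.8 -50.6  54.2] max [ 41.2 -20.4  72.2]
disc 89 px 373 402 196 215 mean [20.8 58.8 60.5] min [13.8 46.1 59. ] max [29.2 69.7 62.1]
coupon rim 1702 px 542 627 175 240 mean [ 28.4 -90.2  79.5] min [   3.2 -118.5   75.4] max [ 49.6 -60.7  82. ]
w11 coupon c [ 21.  -89.9] jaw front -33.6 y pct [-33.5 -25.7 -19.4] front-coupon gap 26.3
```

View pics/w11.png

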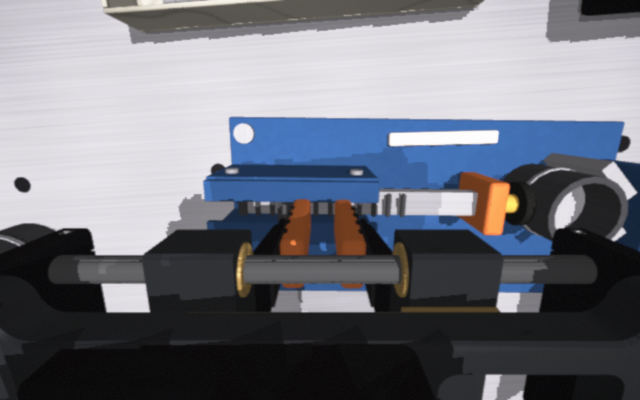

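The coupon is seated at y≈-89.9, x≈21. The gap from jaw to coupon is 26.3 mm, so the pad is pressed about 3.7 mm. This stroke has only about 3 mm left, so I'll finish it, reopen, and squeeze again carefully.

```bash
python3 -m handwheel '[{"tx":0,"ty":0,"tz":0,"yaw":0,"hand":149},{"tx":0,"ty":0,"tz":0,"yaw":0,"hand":153},{"tx":0,"ty":0,"tz":0,"yaw":0,"hand":153},{"tx":0,"ty":0,"tz":0,"yaw":0,"hand":153}]'; python3 look.py w12|head -1;python3 meas.py w12
python3 -m handwheel '[{"tx":0,"ty":0,"tz":0,"yaw":0,"hand":140},{"tx":0,"ty":0,"tz":0,"yaw":0,"hand":120},{"tx":0,"ty":0,"tz":0,"yaw":0,"hand":100},{"tx":0,"ty":0,"tz":0,"yaw":0,"hand":80},{"tx":0,"ty":0,"tz":0,"yaw":0,"hand":65},{"tx":0,"ty":0,"tz":0,"yaw":0,"hand":65},{"tx":0,"ty":0,"tz":0,"yaw":0,"hand":65},{"tx":0,"ty":0,"tz":0,"yaw":0,"hand":65}]'; python3 look.py w13|head -1;python3 meas.py w13
```

```text
clock: 13.1
eef_pos: [0.6748, 0.0975, 0.1513]
ee_rot: [[-0.005, -0.068, -0.998], [-0.002, -0.998, 0.068], [-1.0, 0.003, 0.005]]
contact_force: [0.2, 3.4, -0.2]
grip_width: 0.401
t 13.1 F [ 0.2  3.4 -0.2] open mm 38.1 [0.6748 0.0975 0.1513]
w12 coupon c [ 20.8 -89.9] jaw front -36.4 y pct [-36.3 -28.6 -22.1] front-coupon gap 23.6
clock: 13.95
eef_pos: [0.6748, 0.0972, 0.1513]
ee_rot: [[-0.005, -0.068, -0.998], [-0.003, -0.998, 0.068], [-1.0, 0.003, 0.005]]
contact_force: [-0.1, 0.2, -0.1]
grip_width: 0.745
t 13.95 F [-0.1  0.2 -0.1] open mm 70.8 [0.6748 0.0972 0.1513]
w13 coupon c [ 20.5 -89.8] jaw front -32.6 y pct [-32.4 -24.7 -18.3] front-coupon gap 27.2
```

At full squeeze the pad was pressed about 6.4 mm, and after release about 2.8 mm remains. Now a partial squeeze, checked in stages, aiming for about 10 mm (jaw front at -39.9).

```bash
python3 -m handwheel '[{"tx":0,"ty":0,"tz":0,"yaw":0,"hand":75},{"tx":0,"ty":0,"tz":0,"yaw":0,"hand":82},{"tx":0,"ty":0,"tz":0,"yaw":0,"hand":87},{"tx":0,"ty":0,"tz":0,"yaw":0,"hand":91},{"tx":0,"ty":0,"tz":0,"yaw":0,"hand":91},{"tx":0,"ty":0,"tz":0,"yaw":0,"hand":91}]'; python3 look.py w14|head -1;python3 meas.py w14
```

```text
clock: 14.6
eef_pos: [0.6747, 0.0974, 0.1513]
ee_rot: [[-0.005, -0.068, -0.998], [-0.002, -0.998, 0.068], [-1.0, 0.003, 0.005]]
contact_force: [-0.0, 2.4, 0.0]
grip_width: 0.647
t 14.6 F [-0.   2.4  0. ] open mm 61.4 [0.6747 0.0974 0.1513]
w14 coupon c [ 20.7 -89.9] jaw front -32.5 y pct [-32.4 -24.5 -18.2] front-coupon gap 27.4
```

```bash
python3 -m handwheel '[{"tx":0,"ty":0,"tz":0,"yaw":0,"hand":97},{"tx":0,"ty":0,"tz":0,"yaw":0,"hand":103},{"tx":0,"ty":0,"tz":0,"yaw":0,"hand":108},{"tx":0,"ty":0,"tz":0,"yaw":0,"hand":113},{"tx":0,"ty":0,"tz":0,"yaw":0,"hand":113},{"tx":0,"ty":0,"tz":0,"yaw":0,"hand":113}]'; python3 look.py w15|head -1;python3 meas.py w15
```

```text
clock: 15.25
eef_pos: [0.6747, 0.0975, 0.1513]
ee_rot: [[-0.005, -0.068, -0.998], [-0.002, -0.998, 0.068], [-1.0, 0.003, 0.005]]
contact_force: [-0.5, 2.9, -0.6]
grip_width: 0.555
t 15.25 F [-0.5  2.9 -0.6] open mm 52.8 [0.6747 0.0975 0.1513]
w15 coupon c [ 21.  -89.9] jaw front -33.7 y pct [-33.5 -25.8 -19.4] front-coupon gap 26.2
```

The pawl has caught and the jaw is advancing. About 6 mm more travel is needed, which is hand≈130.

```bash
python3 -m handwheel '[{"tx":0,"ty":0,"tz":0,"yaw":0,"hand":117},{"tx":0,"ty":0,"tz":0,"yaw":0,"hand":121},{"tx":0,"ty":0,"tz":0,"yaw":0,"hand":125},{"tx":0,"ty":0,"tz":0,"yaw":0,"hand":128},{"tx":0,"ty":0,"tz":0,"yaw":0,"hand":130},{"tx":0,"ty":0,"tz":0,"yaw":0,"hand":130},{"tx":0,"ty":0,"tz":0,"yaw":0,"hand":130},{"tx":0,"ty":0,"tz":0,"yaw":0,"hand":130}]'; python3 look.py w16|head -1;python3 meas.py w16
python3 - <<'E'
from h import *
p,d=camera('scene');cv2.imwrite('pics/s5.png',p[:,:,::-1])
E
```

```text
clock: 16.1
eef_pos: [0.6747, 0.0975, 0.1513]
ee_rot: [[-0.005, -0.068, -0.998], [-0.002, -0.998, 0.068], [-1.0, 0.003, 0.005]]
contact_force: [-0.8, 2.9, 0.3]
grip_width: 0.49
t 16.1 F [-0.8  2.9  0.3] open mm 46.6 [0.6747 0.0975 0.1513]
w16 coupon c [ 20.6 -89.8] jaw front -39.7 y pct [-39.7 -31.8 -25.4] front-coupon gap 20.1
```

View pics/w16.png

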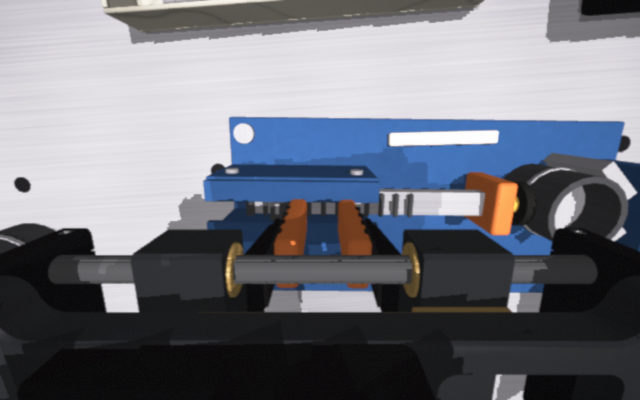

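View pics/s5.png

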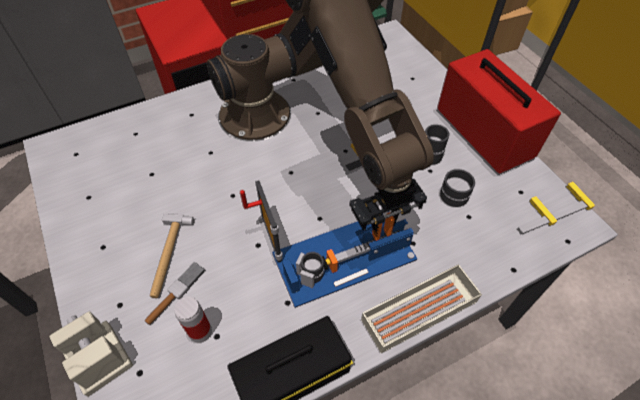

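The gap is 20.1 mm, so the pad is pressed about 9.9 mm. The coupon is seated, the guard is still open at (262,220), and the bystanders look untouched. Handing in while still squeezing.

```bash
python3 -c "
from rig import *
print(job_done())"
```

```text
the job is handed in; nothing more can be done
None
```

I swung the guard open to about 88° by its red handle, pumped the clamp, and handed the job in while still squeezing the levers. No verdict is reported at hand-in. It took about 16 s of the 61 s allowed.

- **Pumping:** I made three full pumps, 24 mm of jaw travel each, then one partial squeeze in stages.
- **Pad:** the last wrist picture shows it pressed about 9.9 mm, near the middle of the 6 to 14 mm window. This comes from a 20.1 mm gap between jaw and coupon, against 30 mm when free. After the third pump was released, it read 2.8 mm, within the stated 2 to 4.5 mm.
- **Coupon:** it stands at about x = 20.6, y = -89.8 mm in the fixture's frame, against (20, -90) when fully seated.
- **Levers:** the fingers are 46.6 mm apart, so each lever is in about 9.7 mm. I had no direct reading of the finger force on the levers; the jaw only advanced while the fingers closed, so they are carrying load.
- **Guard and bystanders:** the final scene picture shows the guard still open and the other things apparently where they were. I judged this by eye and did not measure it.

No check failed, and none disagreed beyond about 1 mm of camera error. The third full pump alone left the pad at only about 6.4 mm, too close to the lower limit, so I added the partial squeeze.

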